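Stop-button check on the printer's control station

ROBOT

A 6-joint arm with a two-finger parallel gripper is mounted at the origin on a cart in front of the work surface, level with it; the furniture and walls round the work are solid. World frame = base frame: x ahead of the robot, y to its left, z up, the work surface at z = 0. Lengths are in m, angles in rad, forces in N, time in s.
With the tool pointing down it reaches from about 0.25 to 0.775 m from the base axis. Payload 8.9 kg.
Tool frame: the origin (TCP) lies on the centre line of the jaws, within the pads' length; the fingertips stand 8 mm ahead of it and the grasp point (between the pads) lies 11 mm behind it; z points along the fingers, y is the direction in which the jaws open and shut (so a half turn about z gives the same grasp; the last joint's range is limited). The gripper opens to 85 mm and grips with 20 to 120 N. Pads are 22 mm wide; open, the fingers measure 114 mm over their backs; the gripper's body (76 mm by 85 mm) begins 54 mm behind the grasp point. The pads swing forward as they close: fully open they stand 13 mm farther back than shut.
Start: joints at [1.153, 0.291, -0.153, 1.127, 0, 1.431], TCP at [0.144, 0.505, 0.239] pointing down, gripper open.
Joint ranges: [-2.52, 2.52], [-0.91, 1.74], [-1.3, 1.37], [-1.96, 2.02], [-1.52, 1.47], [-3.14, 3.14]. Speed limits (rad/s): [2.22, 2.22, 2.79, 3.14, 3.14, 3.14].

INTERFACE

Orientations are given as a rotation vector (axis times angle).
In Python, from plant import * gives the robot as it stands. The module is installed in compiled form; this text tells all that it offers.
- The arm moves only by the tool servo_tool, never from a script. Its argument "commands" is a list of rows, each a list of 3 entries, a list of its own where there are three numbers: the turn, a rotation vector about the tool's x, y, z in units of 8 degrees (1.0 is 8 degrees), then the shift along the tool's x, y, z in units of 40 mm (1.0 is 40 mm), then the opening, from 0 (shut) to 1 (fully open). In form: [[[rx, ry, rz], [x, y, z], hand], ...]. A call has exactly 5 rows; each row is the pose to reach, as a shift and turn from the pose commanded when the call began, along the tool's axes at that moment; what a row does not reach only later rows make up. A row lasts 1/10 s, in which the tool goes at most 50 mm and 8.59 degrees, less where a joint would pass 70% of its speed; a pose out of reach is approached as far as the arm can. A call with a gripper value outside its range is refused whole. The fingers move at their own pace and stop on an object; "force" is the grip in N (left out, the last holds). Time passes only in rows, so rows that repeat a pose let the fingers close, or fill a call up. It gives the time, the measured TCP pose, the force and the opening at its end, in the units of the state.
- state(): the state, without advancing time (a new reading comes with each control period).
- capture(name): name is "scene" or "top" or "wrist"; returns a dict with "pixels" (420x560x3 uint8, red, green, blue), "z_map" (420x560 float32, m along the optical axis (not along the pixel's ray), 0 where there is no reading), "vfov" (degrees; the focal length in pixels is half the picture's height over the tangent of half this angle, whatever the lens; pixels are square), "cx", "cy" (the principal point, pixels), "D" ([k1, k2, p1, p2, k3] as OpenCV has them; the pictures are not rectified), "cam_to_world" (4x4, takes a point from camera to world coordinates). Camera axes: x right, y up, looking along -z (the intrinsics and any distortion apply to the point x, -y, -z); pixel columns grow to the right and rows downward; lengths in m; the calibration is good to about 2 mm. A picture is of the moment at which its call begins.
- job_done(): hands the job in, once; it reports no verdict.
The state is a dict: "t": time; "q": joint angles; "joint_velocities": joint speeds; "joint_efforts": joint torques, N m; "position": TCP position; "orientation": TCP orientation; "contact_force": force on the tool from outside, world axes, zero at the start; "wrist_torque": the same for the moment, N m; "gripper_width": finger opening in m.
Only numpy, scipy, OpenCV 4.12 (cv2) and the standard library are available. Lean on these libraries where they do the work, as an engineer would, in place of code of your own. Each camera call takes 0.05 s, during which the arm holds its last target. There are 200 camera calls.

TASK

On the control station in front of the resin printer, check the stop button: press the three-lobed mushroom head in until it latches, take your fingers off so that it stays in by itself, then push one of its lobes clockwise until the head springs back out, and last press the round raised reset button beside it fully down and let it come up. Use only light pushes of the fingertips and grip, lift or shove nothing: the station, the jar, the beaker and the marker stay where they are. Do not press the square start button.

Things in the scene. Friction and masses are not known exactly. Their poses are not given: they have to be found in the camera images.
- control_station: The control station: a loose, heavy (about 2 kg) grey box, 90 x 196 x 62 mm (its x, y, z). Origin at the centre of its underside, z up. On its flat top, along its y axis: the axis of the mushroom head at y = +58 mm, the round reset button at -14 mm, the square start button at -62 mm.
- stop_top (a point): Top centre of the black mushroom head, on its axis; moves and turns with it. Core radius 21 mm, 3 lobes (arms 17 mm wide with round ends, out to 36 mm from the axis) at 75, 195, 315 deg anticlockwise from the station's x when not turned, open notches between. Rim 19 mm thick. Head out: this point is 42 mm, the rim's underside 20 mm above the box top; latched: both 7 mm lower.
- lobe_flank (a point): Point on the upright flank of the 75-deg lobe that one pushes to turn the head clockwise: 29 mm out along the lobe, 8.5 mm beside its centre line, half-way up the rim (12.5 mm below stop_top; the rim goes 9.5 mm lower). Moves and turns with the head; its x axis is parallel to the station's x when not turned. The notch beside it is free; the next lobe is 120 deg anticlockwise.
- stop_press (a joint): How far the mushroom head is pushed in, m: 0 out, 0.010 at the bottom stop. Spring 5 N at 0 to 11 N at the bottom. Pushed beyond 0.0075 it latches; let go, it then stays in at 0.007 and cannot be pulled out. It springs out once the head is turned by more than 0.63 rad.
- stop_twist (a joint): Turn of the mushroom head, rad: 0 at rest, growing clockwise seen from above, stop at 0.9; it cannot turn anticlockwise from 0. A weak spring (0.025 N m at 0, 0.09 N m at 0.9) turns it back to 0 when let go, latched or out. Beyond 0.63 the latch lets go.
- reset_top (a point): Centre of the top of the reset button: a round black button, 28 mm in diameter, in a flat steel ring 37 mm wide; its top stands 12 mm above the box top. It moves down with the button.
- reset_press (a joint): How far the reset button is pressed, m: 0 out, 0.006 at the bottom stop. Spring 2 N to 6 N; it comes back up when let go.
- start_top (a point): Centre of the top of the start button, which must not be pressed: a black square of 25 mm in a flat square steel frame; its top stands 5 mm above the box top, at the end of the box away from the mushroom head.
- start_press (a joint): How far the start button is pressed, m: 0 out, 0.004 at the bottom stop.
- amber_jar: Bystander: a closed brown jar, 52 mm in diameter, 82 mm high, beside one end of the box. Origin at the centre of its underside.
- beaker: Bystander: a small clear beaker, 55 mm in diameter, 69 mm high, beside one end of the box. Origin at the centre of its underside.
- marker: Bystander: a marker pen, 13 x 128 x 15 mm, lying in front of the box (the robot's side), along its y axis. Origin under its centre.

How it is judged:
By the outcome, as a careful person would: the job done as asked, in the order asked, and still so for the second after the job is handed in, with the robot touching nothing.
It also fails if it takes over 45 s, if anything falls off the work surface, if the arm or the gripper's body presses on something with over 40 N, if the wrist force passes 120 N, or if a joint passes its speed limit or range.

## Working session

There is one attempt and no reset: what is moved stays moved. The work goes in short steps, Python scripts to look and compute and a tool call to move; the robot and the scene stay as the last step left them, time stands still between calls to the robot, and variables do not carry over. Pictures are saved under pics/ and viewed, about 8 in all and at most 12, crops included, and the job is handed in when it is done.

Besides the shell and the picture viewer there is one more tool, called after "Emit:" as name(argument=value, ...), one argument or row to a line, values as JSON. servo_tool: Moves the arm, as the interface text tells. Its arguments: {"type":"object","properties":{"commands":{"type":"array"},"force":{"type":"number"}},"required":["commands"]}

```bash
mkdir -p pics
cat > h.py <<'E'
from plant import *
import numpy as np, cv2
from scipy.spatial.transform import Rotation as R
def K(c):
    f=210/np.tan(np.radians(c["vfov"])/2); return np.array([[f,0,c["cx"]],[0,f,c["cy"]],[0,0,1]])
def rays(c,uv):
    p=cv2.undistortPoints(np.array(uv,float).reshape(-1,1,2),K(c),np.array(c["D"],float)).reshape(-1,2)
    return np.c_[p[:,0],-p[:,1],-np.ones(len(p))]
def on_plane(c,uv,z):
    T=np.array(c["cam_to_world"]);d=rays(c,uv)@T[:3,:3].T;o=T[:3,3]
    return o+d*((z-o[2])/d[:,2])[:,None]
def cloud(c):
    v,u=np.mgrid[0:420,0:560]; T=np.array(c["cam_to_world"])
    d=rays(c,np.c_[u.ravel(),v.ravel()])*np.array(c["z_map"]).reshape(-1,1)
    return (d@T[:3,:3].T+T[:3,3]).reshape(420,560,3)
def proj(c,P):
    T=np.array(c["cam_to_world"]);p=(np.atleast_2d(P)-T[:3,3])@T[:3,:3]
    return cv2.projectPoints(p*[1,-1,-1],np.zeros(3),np.zeros(3),K(c),np.array(c["D"],float))[0].reshape(-1,2)
def save(c,n): cv2.imwrite("pics/"+n+".png",c["pixels"][:,:,::-1])
E
python3 - <<'E'
from h import *
import pickle
s=state();print(s)
C={n:capture(n) for n in("scene","top","wrist")}
pickle.dump(C,open("c0.pkl","wb"))
for n,c in C.items(): print(n,c["vfov"],c["D"],np.round(c["cam_to_world"],3).tolist())
im=np.hstack([cv2.resize(C[n]["pixels"],(400,300)) for n in("scene","wrist")])
save(C["top"],"top0"); cv2.imwrite("pics/sw0.png",im[:,:,::-1])
E
```

```text
{'t': 0.0, 'q': array([ 1.15270369e+00,  2.91315882e-01, -1.54158493e-01,  1.12669515e+00,
        1.76007130e-05,  1.43146793e+00]), 'joint_velocities': array([-7.40991249e-04,  4.17390252e-04, -3.35784726e-05,  1.40670981e-03,
       -4.07124245e-04,  6.83238841e-06]), 'joint_efforts': array([ 6.82274367e-04, -5.37149477e+01,  3.31372511e+01,  1.59652624e-02,
       -1.93428186e-04,  1.96922900e-05]), 'position': array([0.14428577, 0.50432055, 0.2387018 ]), 'orientation': array([-4.36410496e-01, -3.11073402e+00,  2.06590738e-03]), 'contact_force': array([ 1.21529112, -0.61282731,  0.58919521]), 'wrist_torque': array([-0.03519747,  0.02970356,  0.02890361]), 'gripper_width': 0.08553054476225896}
scene 47.16046629034267 [-0.06750548  0.          0.          0.          0.        ] [[0.729, 0.365, -0.58, -0.027], [-0.684, 0.417, -0.598, -0.562], [0.023, 0.833, 0.553, 0.581], [0.0, 0.0, 0.0, 1.0]]
top 54.67392799850128 [-0.01581734  0.          0.          0.          0.        ] [[-0.008, 0.998, -0.069, 0.437], [-1.0, -0.008, 0.004, 0.005], [0.003, 0.069, 0.998, 0.93], [0.0, 0.0, 0.0, 1.0]]
wrist 69.28477886693992 [0.01027827 0.         0.         0.         0.        ] [[0.275, -0.913, -0.301, 0.068], [0.962, 0.26, 0.088, 0.528], [-0.002, -0.313, 0.95, 0.375], [0.0, 0.0, 0.0, 1.0]]
```

View pics/top0.png

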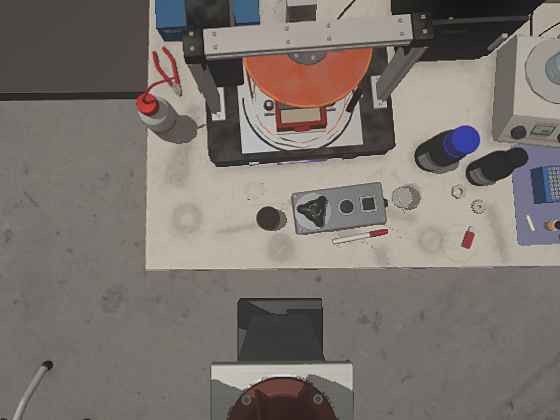

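View pics/sw0.png

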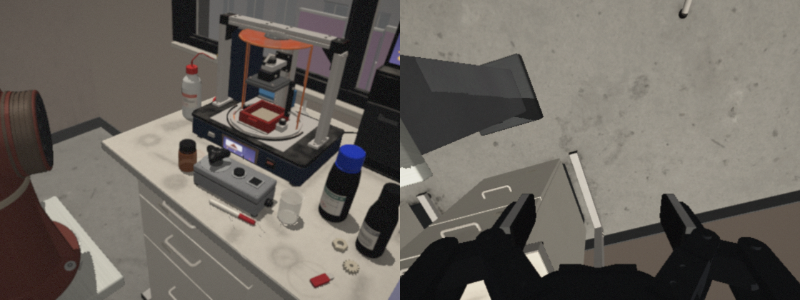

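Top view: mushroom head at about (314,209), reset (347,207), start (368,204), jar (271,217), beaker (406,196), and the marker below the box. The scene view agrees.

Run:
```python
from h import *
import pickle
C=pickle.load(open("c0.pkl","rb"));c=C["top"];P=cloud(c)
for n,uv in dict(mush=(314,209),reset=(347,207),start=(368,204),jar=(271,217),beaker=(406,196),bar=(310,40),edge=(300,158),sheet=(310,80)).items(): print(n,P[uv[1],uv[0]].round(3))
sub=np.zeros((420,560),bool);sub[170:245,285:392]=1
m=(sub&(abs(P[...,2]-.062)<.006)).astype(np.uint8)
m=cv2.morphologyEx(m,cv2.MORPH_CLOSE,np.ones((15,15)))
n,l,st,_=cv2.connectedComponentsWithStats(m);k=1+st[1:,4].argmax()
ys,xs=np.where(l==k);w=on_plane(c,np.c_[xs,ys],.062)[:,:2]
print(cv2.minAreaRect(w.astype(np.float32)*1000))
g=cv2.cvtColor(c["pixels"],cv2.COLOR_RGB2GRAY)
def blob(x0,x1,y0,y1,z,t=55):
    b=np.zeros_like(g);b[y0:y1,x0:x1]=(g[y0:y1,x0:x1]<t)
    n,l,st,ce=cv2.connectedComponentsWithStats(b);k=1+st[1:,4].argmax();print(st[k],ce[k],on_plane(c,ce[k],z).round(4));return l==k
blob(298,331,192,228,.09);blob(336,358,196,218,.074);blob(358,378,194,214,.067)
# z histogram of mushroom area
z=P[195:225,300:330,2];print(np.histogram(z,bins=np.arange(.05,.12,.005)))
cv2.imwrite("pics/crop.png",cv2.resize(c["pixels"][170:250,255:425,::-1],None,fx=4.5,fy=4.5,interpolation=cv2.INTER_CUBIC))
```

```text
mush [ 0.491 -0.07   0.104]
reset [ 0.496 -0.142  0.075]
start [ 0.503 -0.188  0.068]
jar [0.476 0.018 0.081]
beaker [ 0.526 -0.292 -0.001]
bar [ 0.718 -0.044  0.365]
edge [ 0.607 -0.046  0.049]
sheet [ 0.669 -0.045  0.337]
((496.0744323730469, -126.54164123535156), (89.38566589355469, 195.0215301513672), 7.062570571899414)
[298 196  28  31 276] [314.81884058 210.1557971 ] [[ 0.4891 -0.0726  0.09  ]]
[344 204   9   9  14] [349.42857143 209.42857143] [[ 0.491  -0.1473  0.074 ]]
[372 198   2   5   5] [372.6 200. ] [[ 0.5112 -0.1985  0.067 ]]
(array([  0,  16, 344,  47,   0,   0,   0,   5,  11, 145, 306,  21,   0]), array([0.05 , 0.055, 0.06 , 0.065, 0.07 , 0.075, 0.08 , 0.085, 0.09 ,
       0.095, 0.1  , 0.105, 0.11 , 0.115]))
```

View pics/crop.png

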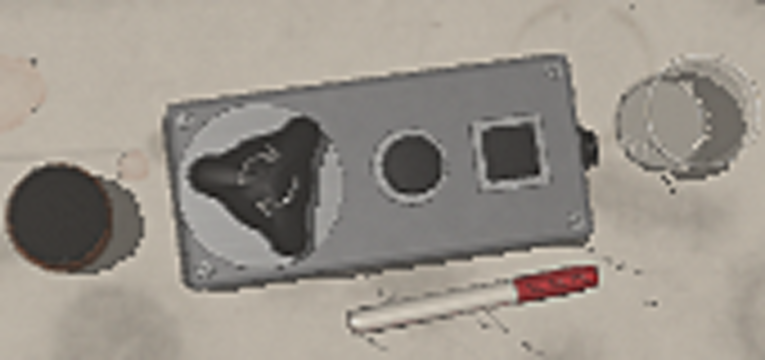

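Station yaw is about +7°, the axis is near (0.489, -0.069) and the head is unturned. I'll set out above the station, closing the fingers and squaring the tool to world y on the way.

Emit:
servo_tool(
  commands=[
    [[0,0,-0.4],[-0.8,-0.75,0],0],
    [[0,0,-0.8],[-1.6,-1.5,0],0],
    [[0,0,-1.2],[-2.4,-2.25,0],0],
    [[0,0,-1.6],[-3.2,-3.0,0],0],
    [[0,0,-2],[-4.0,-3.75,0],0],
  ],
  force=20,
)

```text
t: 0.65
position: [0.2574, 0.3149, 0.2392]
orientation: [-0.005, 3.142, -0.0]
contact_force: [0.3, 0.5, 0.6]
gripper_width: 0.0122
```

Emit:
servo_tool(
  commands=[
    [[0,0,0],[-0.58,-0.96,0],0],
    [[0,0,0],[-1.16,-1.92,0],0],
    [[0,0,0],[-1.74,-2.88,0],0],
    [[0,0,0],[-2.32,-3.84,0],0],
    [[0,0,0],[-2.9,-4.8,0],0],
  ],
)

```text
t: 1.15
position: [0.3736, 0.1228, 0.2394]
orientation: [-0.001, 3.141, 0.0]
contact_force: [-0.1, 1.4, 0.6]
gripper_width: -0.0002
```

Emit:
servo_tool(
  commands=[
    [[0,0,0],[-0.58,-0.96,0.2],0],
    [[0,0,0],[-1.16,-1.92,0.4],0],
    [[0,0,0],[-1.74,-2.88,0.6],0],
    [[0,0,0],[-2.32,-3.84,0.8],0],
    [[0,0,0],[-2.9,-4.8,1.0],0],
  ],
)

```text
t: 1.65
position: [0.4898, -0.0693, 0.1988]
orientation: [0.0, -3.142, -0.0]
contact_force: [0.9, 1.0, 0.3]
gripper_width: 0.0001
```

```bash
cat > look.py <<'E'
import sys
from h import *
c=capture("wrist");s=state();print(s["t"],s["position"].round(4),s["orientation"].round(3),s["contact_force"].round(2),s["gripper_width"])
P=cloud(c);Z=P[...,2]
im=c["pixels"].copy()
y=np.radians(7.06);X=np.array([np.cos(y),np.sin(y),0]);Y=np.array([-X[1],X[0],0]);o=np.array([.496,-.1265,0])
def st(a,b,h): return o+a*X+b*Y+[0,0,h]
dh=float(sys.argv[2]) if len(sys.argv)>2 else 0
for p in [st(0,.058,.104-dh),st(0,-.014,.074),st(0,-.062,.067)]+[st(i*.045,j*.098,.062) for i in(-1,1) for j in(-1,1)]:
    u=proj(c,p)[0]
    if abs(u).max()<2000: cv2.drawMarker(im,(int(u[0]),int(u[1])),(255,0,0),0,12)
cv2.imwrite("pics/"+sys.argv[1]+".png",im[:,:,::-1])
np.save("P.npy",P)
a=st(0,.058,0);r=np.hypot(P[...,0]-a[0],P[...,1]-a[1])
print("head z",np.percentile(Z[(r<.012)&(Z<.13)&(Z>.07)],[10,50,90]).round(4) if ((r<.012)&(Z<.13)&(Z>.07)).any() else None)
m=(r<.04)&(Z>.082)&(Z<.112); print("rim z med",np.median(Z[m]) if m.any() else None, m.sum(), P[m].mean(0).round(4))
E
python3 look.py w1
```

```text
1.7 [ 0.493  -0.0743  0.1976] [ 0.004  3.14  -0.004] [ 2.52 -6.04 -0.63] -8.713894661629485e-05
head z [0.1044 0.1055 0.1065]
rim z med 0.10292044855420888 3200 [ 0.4869 -0.0682  0.1024]
```

View pics/w1.png

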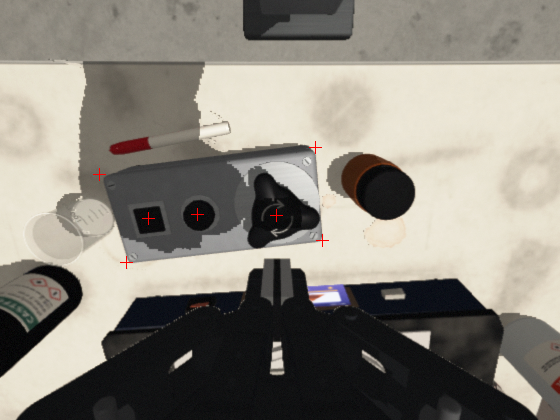

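Marks fall on the reset and start buttons and on the head's centre (277,215), and the box corners agree within about 3 mm. Fingertips at (277,262). Now down to just above the head.

Emit:
servo_tool(
  commands=[
    [[0,0,0],[0,0,0.7],0],
    [[0,0,0],[0,0,1.3],0],
    [[0,0,0],[0,0,1.7],0],
    [[0,0,0],[0,0,1.9],0],
    [[0,0,0],[0,0,1.9],0],
  ],
)

```text
t: 2.2
position: [0.4885, -0.0672, 0.1225]
orientation: [0.001, -3.14, -0.001]
contact_force: [-0.4, 0.5, -0.8]
gripper_width: 0.0001
```

Emit:
servo_tool(
  commands=[
    [[0,0,0],[0,0,0.05],0],
    [[0,0,0],[0,0,0.1],0],
    [[0,0,0],[0,0,0.15],0],
    [[0,0,0],[0,0,0.2],0],
    [[0,0,0],[0,0,0.2],0],
  ],
)

```text
t: 2.7
position: [0.4891, -0.0674, 0.1152]
orientation: [0.001, -3.141, -0.0]
contact_force: [-0.6, 0.1, 0.1]
gripper_width: -0.0001
```

Emit:
servo_tool(
  commands=[
    [[0,0,0],[0,0,0.05],0],
    [[0,0,0],[0,0,0.1],0],
    [[0,0,0],[0,0,0.15],0],
    [[0,0,0],[0,0,0.15],0],
    [[0,0,0],[0,0,0.15],0],
  ],
)

```text
t: 3.2
position: [0.4894, -0.0674, 0.1096]
orientation: [-0.001, 3.141, -0.0]
contact_force: [-1.5, 0.7, 6.1]
gripper_width: 0.0001
```

Emit:
servo_tool(
  commands=[
    [[0,0,0],[0,0,0.05],0],
    [[0,0,0],[0,0,0.1],0],
    [[0,0,0],[0,0,0.14],0],
    [[0,0,0],[0,0,0.17],0],
    [[0,0,0],[0,0,0.17],0],
  ],
)

```text
t: 3.7
position: [0.4894, -0.0675, 0.103]
orientation: [-0.001, 3.141, -0.0]
contact_force: [-2.9, 0.3, 9.3]
gripper_width: 0.0001
```

Emit:
servo_tool(
  commands=[
    [[0,0,0],[0,0,0.02],0],
    [[0,0,0],[0,0,0.04],0],
    [[0,0,0],[0,0,0.04],0],
    [[0,0,0],[0,0,0.04],0],
    [[0,0,0],[0,0,0.04],0],
  ],
)

```text
t: 4.2
position: [0.4895, -0.0675, 0.102]
orientation: [-0.001, 3.141, -0.001]
contact_force: [-4.0, 1.5, 17.0]
gripper_width: 0.0002
```

The force of 17 N is above the 11 N spring, so it is at the bottom stop. Back up and check that it stays in.

Emit:
servo_tool(
  commands=[
    [[0,0,0],[0,0,-0.3],0],
    [[0,0,0],[0,0,-0.9],0],
    [[0,0,0],[0,0,-1.6],0],
    [[0,0,0],[0,0,-2.0],0],
    [[0,0,0],[0,0,-2.0],0],
  ],
)

```text
t: 4.7
position: [0.4906, -0.0678, 0.1829]
orientation: [-0.001, 3.138, -0.002]
contact_force: [0.4, -0.1, 0.7]
gripper_width: -0.0002
```

```bash
python3 look.py w2 .007
python3 - <<'E'
from h import *
P=np.load("P.npy");s=state();p=s["position"]
# finger section near the tips
for h in(0,.005,.01,.02,.03):
    m=(abs(P[...,2]-p[2]-h)<.003)&(np.hypot(P[...,0]-p[0],P[...,1]-p[1])<.06)
    if m.any(): print(h,m.sum(),(P[m].min(0)-p).round(4),(P[m].max(0)-p).round(4))
E
```

```text
4.75 [ 0.4898 -0.0676  0.1815] [-1.00e-03  3.14e+00 -1.00e-03] [-0.43 -0.01 -0.75] -4.9169143535065455e-05
head z [0.098  0.0991 0.1   ]
rim z med 0.09652523742642069 3441 [ 0.4868 -0.0681  0.096 ]
0 125 [-0.0095 -0.0112 -0.001 ] [-0.0039  0.0122  0.003 ]
0.005 294 [-0.0097 -0.0127  0.002 ] [-0.0042  0.0139  0.008 ]
0.01 354 [-0.0097 -0.0129  0.007 ] [-0.004  0.014  0.013]
0.02 432 [-0.0097 -0.013   0.017 ] [-0.0039  0.0141  0.023 ]
0.03 592 [-0.01   -0.0129  0.027 ] [0.0134 0.014  0.033 ]
```

View pics/w2.png

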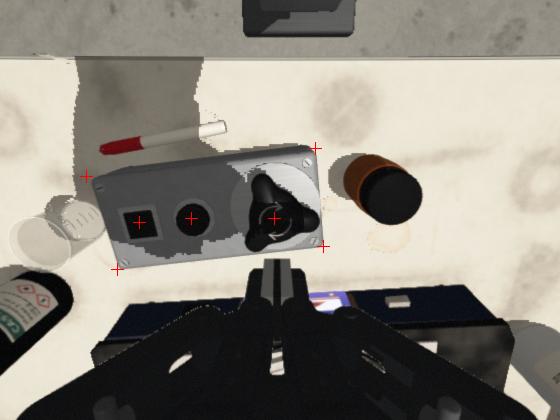

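Head stayed in (about 6.4 mm lower), and the station hasn't moved; the lobe to push is at (262,185), with its notch free to the left. Going down beside that lobe.

Emit:
servo_tool(
  commands=[
    [[0,0,0],[0.45,-0.5,0],0],
    [[0,0,0],[0.9,-1.1,0.4],0],
    [[0,0,0],[0.92,-1.1,1.2],0],
    [[0,0,0],[0.92,-1.1,2.0],0],
    [[0,0,0],[0.92,-1.1,2.3],0],
  ],
)

```text
t: 5.25
position: [0.4497, -0.1107, 0.0853]
orientation: [-0.0, -3.137, -0.003]
contact_force: [0.2, 0.1, -0.1]
gripper_width: -0.0003
```

Emit:
servo_tool(
  commands=[
    [[0,0,0],[0,0.05,0],0],
    [[0,0,0],[0,0.12,0],0],
    [[0,0,0],[0,0.2,0],0],
    [[0,0,0],[0,0.25,0],0],
    [[0,0,0],[0,0.25,0],0],
  ],
)

```text
t: 5.75
position: [0.4528, -0.1012, 0.0895]
orientation: [-0.002, 3.14, -0.001]
contact_force: [-0.9, -0.0, 0.9]
gripper_width: 0.0
```

```bash
python3 look.py w3 .007
```

```text
5.8 [ 0.4528 -0.1013  0.0894] [-1.000e-03  3.141e+00 -1.000e-03] [0.38 0.2  0.19] -0.000287593169344687
head z None
rim z med 0.09271093562654587 1095 [ 0.465  -0.0728  0.0915]
```

View pics/w3.png

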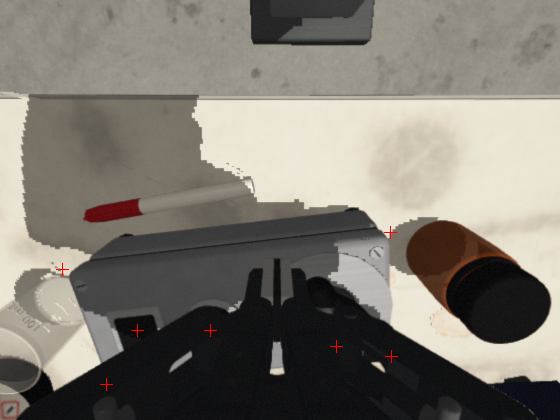

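The fingers (275,300) stand right beside the lobe (320,285), touching nothing yet. Push along +y.

Emit:
servo_tool(
  commands=[
    [[0,0,0],[0,0.08,0],0],
    [[0,0,0],[0,0.16,0],0],
    [[0,0,0],[0,0.24,0],0],
    [[0,0,0],[0,0.32,0],0],
    [[0,0,0],[0,0.38,0],0],
  ],
)

```text
t: 6.3
position: [0.4505, -0.086, 0.0885]
orientation: [0.0, -3.138, 0.001]
contact_force: [-7.0, -2.4, 1.9]
gripper_width: 0.0001
```

Emit:
servo_tool(
  commands=[
    [[0,0,0],[0,0.04,0],0],
    [[0,0,0],[0,0.08,0],0],
    [[0,0,0],[0,0.12,0],0],
    [[0,0,0],[0,0.14,0],0],
    [[0,0,0],[0,0.14,0],0],
  ],
)

```text
t: 6.8
position: [0.4512, -0.0802, 0.0885]
orientation: [0.001, -3.139, -0.0]
contact_force: [-5.9, -1.7, 0.6]
gripper_width: 0.0004
```

Run:
```python
from h import *
c=capture("top");s=state();P=cloud(c);print(s["position"],s["contact_force"])
r=np.hypot(P[...,0]-.489,P[...,1]+.068);m=(r<.04)&(P[...,2]>.075)&(P[...,2]<.115);print(m.sum(),np.histogram(P[m][:,2],np.arange(.075,.116,.004)))
cv2.imwrite("pics/t2.png",cv2.resize(c["pixels"][170:250,255:425,::-1],None,fx=4.5,fy=4.5,interpolation=cv2.INTER_CUBIC))
c=capture("scene");P=cloud(c)
r=np.hypot(P[...,0]-.489,P[...,1]+.068);m=(r<.015)&(P[...,2]>.075)&(P[...,2]<.125);print(m.sum(),np.histogram(P[m][:,2],np.arange(.075,.125,.004)))
u=proj(c,[.489,-.068,.1])[0].astype(int)
cv2.imwrite("pics/s2.png",cv2.resize(c["pixels"][u[1]-50:u[1]+50,u[0]-65:u[0]+65,::-1],None,fx=5,fy=5,interpolation=cv2.INTER_CUBIC))
```

```text
[ 0.45113892 -0.08023305  0.08851944] [-6.0193435  -1.83080842  0.24809653]
110 (array([ 0,  0,  0,  4,  6, 42, 49,  9,  0,  0]), array([0.075, 0.079, 0.083, 0.087, 0.091, 0.095, 0.099, 0.103, 0.107,
       0.111, 0.115]))
7 (array([5, 0, 0, 0, 0, 0, 0, 2, 0, 0, 0, 0]), array([0.075, 0.079, 0.083, 0.087, 0.091, 0.095, 0.099, 0.103, 0.107,
       0.111, 0.115, 0.119, 0.123]))
```

View pics/s2.png

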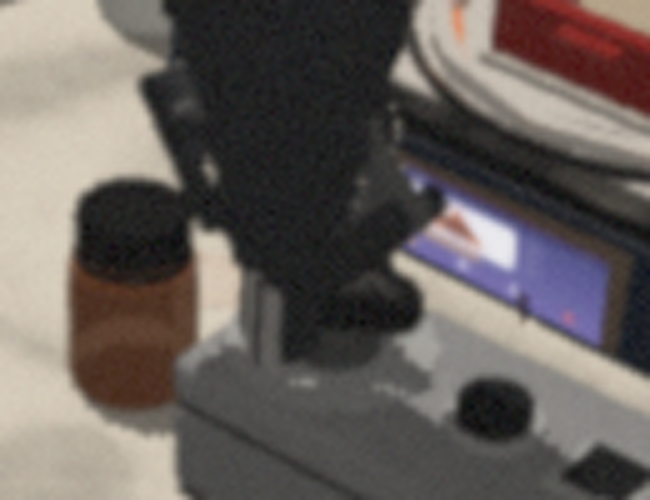

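The head is turned, and there is an unneeded radial force of 6 N (x). I'll ease outward 4 mm and see.

Emit:
servo_tool(
  commands=[
    [[0,0,0],[0.05,0,0],0],
    [[0,0,0],[0.1,0,0],0],
    [[0,0,0],[0.1,0,0],0],
    [[0,0,0],[0.1,0,0],0],
    [[0,0,0],[0.1,0,0],0],
  ],
)

```text
t: 7.4
position: [0.4485, -0.0807, 0.089]
orientation: [-0.001, 3.141, -0.0]
contact_force: [-1.3, -1.3, 0.7]
gripper_width: -0.0003
```

Run:
```python
from h import *
c=capture("wrist");P=cloud(c);Z=P[...,2];s=state();print(s["t"],s["position"].round(4),s["contact_force"].round(2))
cv2.imwrite("pics/w4.png",cv2.resize(c["pixels"][200:400,200:460,::-1],None,fx=3,fy=3,interpolation=cv2.INTER_CUBIC))
c=capture("top");P=cloud(c);Z=P[...,2]
r=np.hypot(P[...,0]-.489,P[...,1]+.068);m=(r<.04)&(Z>.085)&(Z<.112)
ys,xs=np.where(m)
for y in range(ys.min(),ys.max()+1): print(y,xs[ys==y].min(),(Z[y,xs[ys==y]]*1000).round().astype(int))
```

```text
7.45 [ 0.4485 -0.0806  0.089 ] [-1.02 -1.42  0.18]
197 303 [96 94]
198 301 [ 94  96  99  97 100 100]
199 301 [ 99  97  98  97  98 100  99  95]
200 300 [ 92  98  98  98 100 102 102 100 102  99  98  99]
201 300 [ 96  97  98 101 101 100 100 103 100 101  98 100]
202 300 [ 96  99 100 102 100 100 103 102 104 101 102 102]
203 300 [ 90  98 100 100 101 100 101 106 103 103 103]
204 301 [ 95  98 101 104 104 102 102 101 104 102]
205 302 [ 94 100 100 102 101 104 101 103 105]
206 302 [ 89  97  98  99 102 103 102 104]
207 303 [ 96  99  98 101 102 105 103]
208 303 [ 93 101 100 101 104 101 102]
209 303 [ 93 101 103 101  99 101]
210 303 [ 90 100  98 100 101 104]
211 303 [ 85  96  99 100 101 100]
212 304 [ 98 101 100 101]
213 304 [ 95 101 100  98]
214 304 [ 89  98 101  99]
215 305 [97 97]
216 305 [92 97]
217 306 [95]
```

View pics/w4.png

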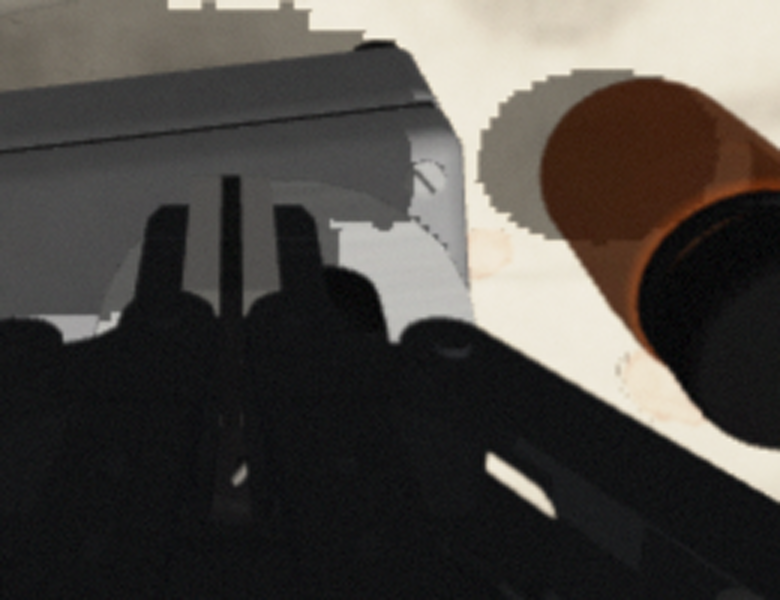

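Radial load gone, and the finger still leans on the lobe at (345,300) with 1.4 N. Head top reads about 0.101–0.104, so it has probably sprung out. A little more push to be sure.

Emit:
servo_tool(
  commands=[
    [[0,0,0],[0,0.04,0],0],
    [[0,0,0],[0,0.08,0],0],
    [[0,0,0],[0,0.12,0],0],
    [[0,0,0],[0,0.12,0],0],
    [[0,0,0],[0,0.12,0],0],
  ],
)

```text
t: 8.0
position: [0.4482, -0.0757, 0.0888]
orientation: [0.001, -3.141, -0.0]
contact_force: [-1.6, -0.8, 1.7]
gripper_width: -0.0001
```

Geometry puts the turn near 0.85 rad. Back off, rise, look.

Emit:
servo_tool(
  commands=[
    [[0,0,0],[0.05,-0.2,0],0],
    [[0,0,0],[0.1,-0.5,0],0],
    [[0,0,0],[0.1,-0.85,0],0],
    [[0,0,0],[0.1,-1.0,-0.3],0],
    [[0,0,0],[0.1,-1.0,-1.0],0],
  ],
)

```text
t: 8.5
position: [0.4432, -0.1172, 0.1279]
orientation: [-0.002, -3.139, -0.002]
contact_force: [1.4, 0.7, 0.6]
gripper_width: 0.0002
```

Emit:
servo_tool(
  commands=[
    [[0,0,0],[-0.4,-0.2,-0.7],0],
    [[0,0,0],[-0.9,-0.4,-1.2],0],
    [[0,0,0],[-1.3,-0.6,-1.2],0],
    [[0,0,0],[-1.34,-0.62,-1.2],0],
    [[0,0,0],[-1.34,-0.62,-1.2],0],
  ],
)

```text
t: 9.0
position: [0.4976, -0.1413, 0.1764]
orientation: [-0.001, -3.141, -0.001]
contact_force: [0.3, 0.2, -1.4]
gripper_width: 0.0
```

```bash
python3 look.py w5 0
```

```text
9.05 [ 0.497  -0.1408  0.1763] [-0.00e+00 -3.14e+00 -1.00e-03] [ 0.14 -0.16  0.07] -0.00011064926559314604
head z [0.1044 0.1054 0.1063]
rim z med 0.10280690812042545 4023 [ 0.4874 -0.0717  0.102 ]
```

View pics/w5.png

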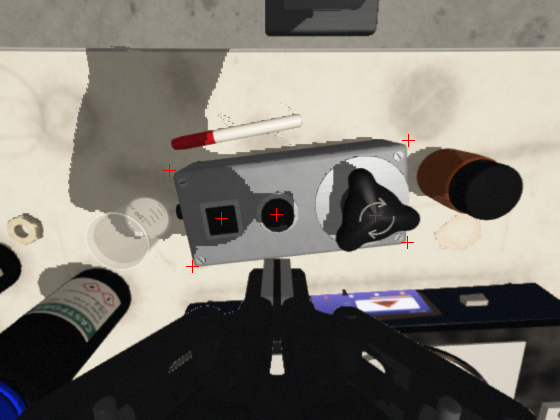

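The head is out again at 0.1054 and turned back to rest, and the station is unmoved. The tool stands over the reset button at (277,214). Down to it.

Emit:
servo_tool(
  commands=[
    [[0,0,0],[0,0,0.8],0],
    [[0,0,0],[0,0,1.5],0],
    [[0,0,0],[0,0,2.0],0],
    [[0,0,0],[0,0,2.25],0],
    [[0,0,0],[0,0,2.25],0],
  ],
)

```text
t: 9.55
position: [0.4965, -0.1401, 0.0858]
orientation: [0.001, -3.139, -0.002]
contact_force: [0.6, 0.7, 0.4]
gripper_width: 0.0004
```

Emit:
servo_tool(
  commands=[
    [[0,0,0],[0,0,0.05],0],
    [[0,0,0],[0,0,0.1],0],
    [[0,0,0],[0,0,0.14],0],
    [[0,0,0],[0,0,0.16],0],
    [[0,0,0],[0,0,0.16],0],
  ],
)

```text
t: 10.05
position: [0.4986, -0.1408, 0.081]
orientation: [-0.001, 3.14, -0.001]
contact_force: [1.0, -0.8, 3.4]
gripper_width: 0.0002
```

Contact. Press on.

Emit:
servo_tool(
  commands=[
    [[0,0,0],[0,0,0.04],0],
    [[0,0,0],[0,0,0.08],0],
    [[0,0,0],[0,0,0.1],0],
    [[0,0,0],[0,0,0.12],0],
    [[0,0,0],[0,0,0.12],0],
  ],
)

```text
t: 10.55
position: [0.4985, -0.1408, 0.0761]
orientation: [-0.001, 3.141, -0.001]
contact_force: [1.3, -0.4, 5.8]
gripper_width: -0.0001
```

Emit:
servo_tool(
  commands=[
    [[0,0,0],[0,0,0.02],0],
    [[0,0,0],[0,0,0.03],0],
    [[0,0,0],[0,0,0.04],0],
    [[0,0,0],[0,0,0.04],0],
    [[0,0,0],[0,0,0.04],0],
  ],
)

```text
t: 11.05
position: [0.4986, -0.1409, 0.0758]
orientation: [-0.001, 3.14, -0.001]
contact_force: [-4.8, 1.5, 25.0]
gripper_width: -0.0001
```

Bottom stop reached (25 N, well over the 6 N spring). Lift and retreat.

Emit:
servo_tool(
  commands=[
    [[0,0,0],[0,0,-0.3],0],
    [[0,0,0],[0,0,-0.9],0],
    [[0,0,0],[0,0,-1.7],0],
    [[0,0,0],[0,0,-2.3],0],
    [[0,0,0],[0,0,-2.5],0],
  ],
)

```text
t: 11.55
position: [0.4987, -0.1408, 0.176]
orientation: [-0.001, 3.14, -0.001]
contact_force: [-0.9, 0.3, 0.1]
gripper_width: -0.0
```

Emit:
servo_tool(
  commands=[
    [[0,0,0],[0.5,0,-0.4],0],
    [[0,0,0],[1.2,0,-0.8],0],
    [[0,0,0],[1.5,0,-1.0],0],
    [[0,0,0],[1.5,0,-1.0],0],
    [[0,0,0],[1.5,0,-1.0],0],
  ],
)

```text
t: 12.05
position: [0.4384, -0.1407, 0.2136]
orientation: [-0.0, 3.141, 0.0]
contact_force: [0.1, 0.5, 0.1]
gripper_width: 0.0002
```

```bash
python3 look.py w6 0
python3 - <<'E'
from h import *
P=np.load("P.npy")
for n,a,h in(("reset",(.4977,-.1404),.010),("start",(.5036,-.188),.008)):
    r=np.hypot(P[...,0]-a[0],P[...,1]-a[1]);print(n,np.median(P[r<h][:,2]))
E
```

```text
12.1 [ 0.4385 -0.1407  0.2134] [ 0.    -3.141 -0.   ] [ 0.07 -0.06 -0.26] 0.00013901427444167004
head z [0.1044 0.1054 0.1064]
rim z med 0.10249994603609969 2607 [ 0.4861 -0.071   0.1016]
reset 0.07566802316892968
start 0.06881294692601903
```

View pics/w6.png

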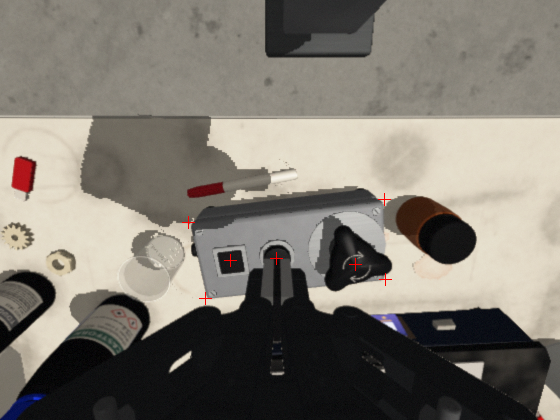

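Final view: head out and unturned (355,265), reset up (277,258), start untouched (231,262), with jar, beaker and marker in place and the tool clear.

```bash
python3 -c "
from plant import *
print(job_done())"
```

```text
the job is handed in; nothing more can be done
None
```

I did all three steps in order and handed the job in at 12.1 s; no verdict was reported.

1. **Stop button pressed:** I pushed the mushroom head to its bottom stop (17 N) and took the fingers off. It stayed in, about 6.4 mm lower.
2. **Head turned:** I pushed the 195° lobe clockwise to about 0.85 rad, a figure worked out from finger position rather than measured. The head sprang out and turned back to rest, its top at 0.105 m as at the start.
3. **Reset pressed:** I pushed it to its bottom stop (25 N) and let it come up. Its top read 0.0757 m against 0.074 m nominal; all heights read about 1.5 mm high.

**Last checks:** The start button's height was unchanged. The station, jar, beaker and marker looked in place in the last wrist picture, though I did not measure them again. The contact force was near zero, with the tool clear of everything.

**Not clean:**
- **Sideways force:** During the turn a finger pressed on the head with about 6–7 N outward. I eased off 4 mm and it went away, with no visible shift of the station.
- **Unclear reading:** Depth readings during the turn did not clearly show whether the head had released, so I pushed about 5 mm further to be sure. The later close look confirmed it was out.

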